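# Fetch the boxed-in setting bar for the impact tester

### The arm

A 6-joint arm with a two-finger parallel gripper is mounted at the origin on the work surface. World frame = base frame: x ahead of the robot, y to its left, z up, the work surface at z = 0. Lengths are in m, angles in degrees, forces in N, time in s.
With the tool pointing down it reaches from about 0.375 to 0.925 m from the base axis. Payload 5.7 kg.
Tool frame: the origin (TCP) lies midway between the tips of the shut fingers; the grasp point (between the pads) lies 19 mm behind it; z points along the fingers, y is the line along which they close (so a half turn about z gives the same grasp; the last joint's range is limited). The gripper opens to 88 mm and grips with 3 to 60 N. Pads are 20 mm wide; open, the fingers measure 115 mm over their backs; the gripper's body (75 mm by 178 mm) begins 61 mm behind the grasp point.
Start: joints at [-82.225, 20.558, 86.54, -0, 72.909, -6.595], TCP at [0.149, -0.581, 0.223] pointing down, gripper open.
Joint ranges: [-170.27, 170.27], [-57.76, 135], [12.27, 136.19], [-55.21, 235.2], [11.17, 155.16], [-170.74, 170.74]. Speed limits (degrees/s): [136.94, 136.94, 180, 180, 180, 180].

### API

Orientations are given as [roll, pitch, yaw] about the fixed x, y, z axes, in that order (R = Rz(yaw) Ry(pitch) Rx(roll)).
In Python, from plant import r gives the robot as it stands.
- The arm moves only by the shell command python3 -m crank 'ROWS' [FORCE]. ROWS is JSON, a list of rows, each a list of 7 numbers: the turn, a rotation vector about the tool's x, y, z in rad, then the shift along the tool's x, y, z in cm, then the opening, from -1 (shut) to 1 (fully open). In form: [[rx, ry, rz, x, y, z, fingers], ...]. A call has exactly 8 rows; each row shifts and turns the commanded pose from where the row before left it, along the tool's axes as they then stand; what a row does not reach is not made up. A row lasts 1/8 s, in which the tool goes at most 62.5 mm and 10.7 degrees, less where a joint would pass 70% of its speed; a pose out of reach is approached as far as the arm can. A call with a gripper value outside its range is refused whole. The fingers move at their own pace and stop on an object; FORCE is the grip in N (left out, the last holds). Time passes only in rows, so rows that do not move let the fingers close, or fill a call up. It gives the time, the measured TCP pose, the force, the opening and the grip force at its end, in the units of the state.
- r.sense(): the state, without advancing time (a new reading comes with each control period).
- r.camera(name): name is "scene" or "side" or "wrist"; returns (picture, depth): 384x512x3 uint8, blue, green, red; 384x512 float32, m along the optical axis (not along the pixel's ray), 0 where there is no reading.
- r.camera_info(name): a dict with "vfov" (degrees; the focal length in pixels is half the picture's height over the tangent of half this angle, whatever the lens; pixels are square), "cx", "cy" (the principal point, pixels), "extrinsics" (4x4, takes a point from camera to world coordinates); the wrist camera has in their place "mount" (4x4, takes a point from camera to tool coordinates, whose origin is the TCP and whose axes are the flange's). Camera axes: x right, y down, z forward; pixel columns grow to the right and rows downward; lengths in m; the calibration is good to about 2 mm. A picture is of the moment at which its call begins: read the wrist's pose just before it. camera_info takes no time and is no camera call.
- r.sign_off(): hands the job in; it is judged then, once.
The state is a dict: "time": time; "joint_positions": joint angles; "joint_velocities": joint speeds; "effort": joint torques, N m; "tool_pos": TCP position; "tcp_rot": TCP orientation; "wrist_force": force on the tool from outside, world axes, zero at the start; "wrist_torque": the same for the moment, N m; "finger_gap": opening from 0.0 (shut) to 1.0 (fully open); "grasp_force": force on a finger pad.
Only numpy, scipy, OpenCV 4.12 (cv2) and the standard library are available. Lean on these libraries where they do the work, as an engineer would, in place of code of your own. Each camera call takes 0.05 s, during which the arm holds its last target. There are 200 camera calls.

### The job

The notched steel setting bar lies on the white storage board, boxed in between the round weight and the clamp jaw. First set both of these upright, wholly on the grey side mat, leaving the bar where it lies; then lay the bar, notch up, centred across the two steel anvils of the white specimen support while the other two wait on the mat. Last, put the weight and the jaw back upright, centred on their own cork pads of the board (weight on the round one, jaw squarely along the oblong one), setting everything down gently without dropping it and leaving the bottle and the wrench alone.

Things in the scene. Friction and masses are not known exactly. Their poses are not given: they have to be found in the camera images.
- weight: Turned steel weight: a disc 60 mm in diameter and 26 mm high with a round grip stem 22 mm in diameter standing on its centre, top of the stem 90 mm above the underside; dark rings on the stem. 0.5 to 0.8 kg. Origin at the centre of the underside, z up along the stem. It starts on the round cork pad.
- jaw: Aluminium clamp jaw: a block 80 (x) x 50 (y) x 40 (z) mm with a flat upright tang on its centre, 34 (x) x 16 (y) mm, top of the tang 90 mm above the underside; grip the tang across its 16 mm. 0.4 to 0.65 kg. Origin at the centre of the underside, x along the block's length. It starts on the oblong cork pad.
- bar: Steel setting bar 100 (x) x 24 (y) x 24 (z) mm with a dark notch across the middle of its top face, about 0.4 kg. Origin at the centre of the underside, x along its length. It starts flat on the white board between the weight and the jaw, about 5 mm from the weight and 10 mm from the jaw: too tight for fingers.
- pad_round: Round cork pad 68 mm in diameter and 4 mm thick, fixed on the white board (board 130 x 210 x 10 mm): place of the weight. Origin at the centre of the pad's underside, z up; its top is 4 mm above the origin. The pads' centres lie 47 mm either side of the board's middle; which side each is on varies.
- pad_oblong: Oblong cork pad 92 (x) x 62 (y) mm and 4 mm thick, fixed on the white board: place of the jaw, jaw length along the pad's x (either way round). Origin at the centre of the pad's underside; its top is 4 mm above the origin.
- mat: Grey side mat 260 (x) x 140 (y) mm, 4 mm thick, fixed flat on the black bench: where the weight and the jaw wait. There is room for both side by side along its x. Origin at the centre of its underside; its top is 4 mm above the origin.
- support: Specimen support of an impact tester, fixed: white base 100 (x) x 140 (y) x 24 mm with two steel anvils 42 (x) x 24 (y) mm, their centres at y = -36 and +36 mm, flat tops 60 mm above the origin. The bar lies across both, its length along the support's y (either way round), its middle above the support's centre. Origin at the centre of the underside.
- bottle: Bystander: white plastic bottle 56 mm in diameter, 130 mm high, at the far edge of the work. Origin at the centre of the underside. Leave it alone.
- wrench: Bystander: steel wrench 150 mm long lying on the bench at the far edge of the work, along its own x; origin under its middle. Leave it alone.
Mind the look-alikes: they are no part of the job. Several things have the shape of the bar; the one meant has the colours described above. Leave any pink look-alike of the weight alone.

How it is judged:
By the outcome, as a careful person would: the job done as asked, in the order asked, and still so for the second after the job is handed in, with the robot touching nothing.
It also fails if it takes over 134 s, if anything falls off the work surface, if the arm or the gripper's body presses on something with over 40 N, if the wrist force passes 120 N, or if a joint passes its speed limit or range.

## Working session

There is one attempt and no reset: what is moved stays moved. The work goes in short steps, Python scripts to look and compute and a shell command to move; the robot and the scene stay as the last step left them, time stands still between calls to the robot, and variables do not carry over. Pictures are saved under pics/ and viewed, at most 14 in all, crops included, and the job is handed in when it is done.

```bash
ls; mkdir -p pics; python3 - <<'E'
from plant import r
import cv2
print(r.sense())
for n in("scene","side","wrist"):
    i=r.camera_info(n); print(n,i)
    p,d=r.camera(n); cv2.imwrite(f"pics/{n}0.png",p)
    import numpy as np; np.save(f"{n}0.npy",d)
E
```

```text
pics
{'time': 0.0, 'joint_positions': array([-8.22244455e+01,  2.05959744e+01,  8.65968636e+01, -2.20870244e-03,
        7.29102333e+01, -6.59468467e+00]), 'joint_velocities': array([ 0.02337877, -0.12174025, -0.06853353,  0.03360739, -0.0790923 ,
        0.01720895]), 'effort': array([-1.93529915e-03, -5.15385604e+01, -2.70726621e+01,  6.73538935e-02,
        3.49463511e-02, -1.66516738e-04]), 'tool_pos': array([ 0.14879836, -0.58055033,  0.22184409]), 'tcp_rot': array([-1.79897368e+02, -9.74116673e-03,  1.43708814e+01]), 'wrist_force': array([ 0.26017375, -0.29314239, -0.18410868]), 'wrist_torque': array([-0.01638075,  0.01660262, -0.03838928]), 'grasp_force': 0.0, 'finger_gap': 1.003489059456199}
scene {'vfov': 52.312822218325024, 'cx': 259.9686751872066, 'cy': 196.50398636170382, 'extrinsics': array([[ 0.38391118,  0.52451172, -0.75993398,  1.36230768],
       [ 0.92320728, -0.20258758,  0.32656789, -0.33464751],
       [ 0.0173355 , -0.82694965, -0.56200868,  0.62689432],
       [ 0.        ,  0.        ,  0.        ,  1.        ]])}
side {'vfov': 51.582856051657586, 'cx': 253.50641503466863, 'cy': 193.6599881101783, 'extrinsics': array([[-0.81949156, -0.36858887,  0.43883463,  0.19808972],
       [-0.57303295,  0.53793272, -0.6182731 ,  0.60344616],
       [-0.00817492, -0.75813629, -0.65204489,  0.69300295],
       [ 0.        ,  0.        ,  0.        ,  1.        ]])}
wrist {'vfov': 68.15158508206098, 'cx': 256.5575164406753, 'cy': 190.53570915937564, 'mount': array([[-3.32887751e-04, -9.58517057e-01, -2.85034982e-01,
         7.87388585e-02],
       [ 9.99999816e-01, -4.63599930e-04,  3.91112520e-04,
         7.57911349e-05],
       [-5.07030220e-04, -2.85034800e-01,  9.58517035e-01,
        -1.62412580e-01],
       [ 0.00000000e+00,  0.00000000e+00,  0.00000000e+00,
         1.00000000e+00]])}
```

View pics/scene0.png

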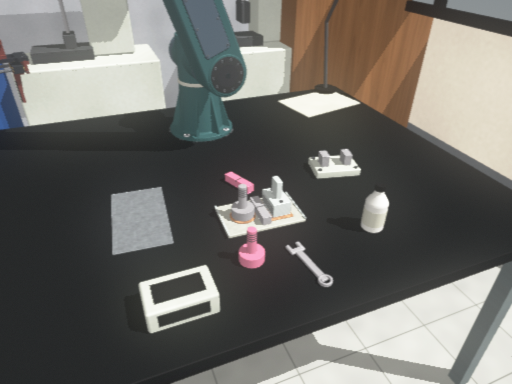

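View pics/side0.png

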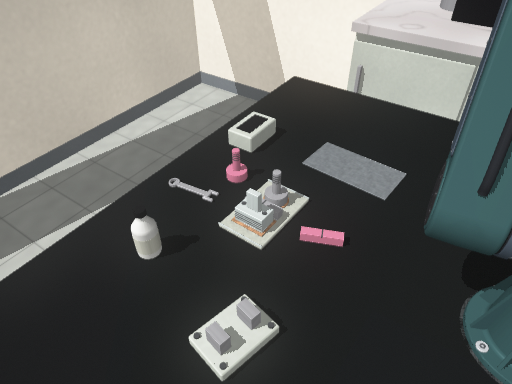

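Scene view: weight (242,205), bar (262,209) and jaw (277,195) on the board, support (334,165), mat (140,217). The pink weight (252,247) and pink bar (239,182) stand close to the board.

```bash
cat >h.py <<'E'
import numpy as np,cv2
from plant import r
from scipy.spatial.transform import Rotation as R
def T(name,s=None):
    i=r.camera_info(name)
    if name!="wrist": return i,np.array(i["extrinsics"])
    s=s or r.sense(); M=np.eye(4); M[:3,:3]=R.from_euler("xyz",s["tcp_rot"],degrees=True).as_matrix(); M[:3,3]=s["tool_pos"]
    return i,M@np.array(i["mount"])
def cloud(name,d,E,i):
    f=192/np.tan(np.radians(i["vfov"]/2)); v,u=np.mgrid[:384,:512]
    P=np.stack([(u-i["cx"])/f*d,(v-i["cy"])/f*d,d],-1)
    W=P@E[:3,:3].T+E[:3,3]; W[d<=0]=np.nan; return W
def ray(name,u,v,z,E,i):
    f=192/np.tan(np.radians(i["vfov"]/2)); k=E[:3,:3]@np.array([(u-i["cx"])/f,(v-i["cy"])/f,1]); return E[:3,3]+k*(z-E[2,3])/k[2]
def snap(name,tag):
    s=r.sense(); p,d=r.camera(name); i,E=T(name,s); cv2.imwrite(f"pics/{tag}.png",p); np.savez(tag,p=p,d=d,E=E); return p,d,cloud(name,d,E,i),E,i
def rect(pts): # centre,size,angle (long side) in m/deg
    (c,s,a)=cv2.minAreaRect((pts[:,:2]*1000).astype(np.float32))
    if s[0]<s[1]: s=s[::-1]; a+=90
    return np.round(c,1),np.round(s,1),round((a+90)%180-90,1)
E
python3 - <<'E'
from h import *
for n in("scene","side"):
    d=np.load(n+"0.npy"); i,E=T(n); W=cloud(n,d,E,i); p=cv2.imread(f"pics/{n}0.png")
    z=W[...,2]
    ok=(W[...,0]>.2)&(W[...,0]<.95)&(abs(W[...,1])<.6)&(z>.003)
    sp=(p.max(2).astype(int)-p.min(2))
    for name,lo,hi in(("z>.095",.095,.112),("mid .045-.07",.045,.07),("low",.006,.016)):
        m=(ok&(z>lo)&(z<hi)).astype(np.uint8)
        k,l,st,c=cv2.connectedComponentsWithStats(m)
        for j in range(1,k):
            if st[j,4]>12: q=W[l==j]; print(n,name,c[j].round(),st[j,4],*rect(q),"z",np.median(q[:,2]).round(4))
    g=(p.min(2)>55)&(p.max(2)<170)&(abs(z-.004)<.006)&ok
    k,l,st,c=cv2.connectedComponentsWithStats(g.astype(np.uint8)); j=1+np.argmax(st[1:,4]); print("mat",*rect(W[l==j]),st[j,4])
    b=(p.min(2)>120)&(z>.004)&ok
    k,l,st,c=cv2.connectedComponentsWithStats(b.astype(np.uint8))
    for j in range(1,k):
        if st[j,4]>150: q=W[l==j]; print("white",c[j].round(),*rect(q),np.percentile(q[:,2],[5,50,95]).round(3))
E
```

```text
scene z>.095 [276. 180.] 70 [597.8  38.7] [32.7 15.4] -0.6 z 0.1029
scene z>.095 [242. 187.] 56 [595.1 -55.2] [21.7 20. ] 12.2 z 0.1029
scene z>.095 [378. 196.] 109 [750.8 238.3] [36.2 20.7] 48.7 z 0.1013
scene mid .045-.07 [345. 154.] 107 [464.1 339.3] [43.  25.4] -11.6 z 0.0584
scene mid .045-.07 [323. 156.] 94 [448.  268.9] [46.2 23.7] -10.6 z 0.0582
scene mid .045-.07 [275. 198.] 340 [595.2  38.8] [86.4 50.2] 0.1 z 0.0538
scene mid .045-.07 [242. 202.] 70 [600.4 -55.4] [21.2 11.3] 80.8 z 0.0579
scene mid .045-.07 [374. 213.] 199 [755.9 232.3] [56.6 28.9] 44.5 z 0.0584
scene mid .045-.07 [251. 242.] 85 [750.1 -92.9] [21.1 10.4] 56.6 z 0.0581
scene mid .045-.07 [176. 291.] 2718 [ 820.8 -271.3] [139.8  92.4] 89.8 z 0.055
scene low [333. 173.] 142 [484.1 275.4] [166.9  77.8] 42.8 z 0.011
scene low [231. 181.] 38 [424.7 -25.7] [57.2  4.9] 22.3 z 0.011
scene low [249. 189.] 18 [483.8   9.3] [23.3  4.6] -68.2 z 0.011
scene low [255. 219.] 1180 [596.4  -7.6] [211.6 132.1] 87.6 z 0.0103
scene low [370. 228.] 69 [758.3 230.2] [53.  20.6] 45.8 z 0.0109
scene low [309. 263.] 341 [810.   24.4
[... 2012 characters left out ...]
2.8 23.1] 52.7 z 0.0111
side low [237. 357.] 221 [428.3 338.4] [165.7  76.6] 42.4 z 0.0113
mat [ 492.2 -302.4] [263.2 148.5] -4.6 2775
white [247. 132.] [ 819.7 -267.4] [145.6  90.4] -89.2 [0.014 0.055 0.06 ]
white [355. 170.] [ 490.4 -299.5] [259.3 142.6] -3.4 [0.005 0.007 0.009]
white [260. 212.] [595.6  -5.8] [213.3 131.2] 87.6 [0.01  0.029 0.102]
white [193. 189.] [809.   32.2] [147.9  38.5] 8.5 [0.006 0.01  0.012]
white [144. 237.] [738.1 255.6] [54.  36.4] 33.1 [0.012 0.072 0.106]
white [311. 231.] [461.7   4.9] [47.9 25.6] 26.0 [0.025 0.026 0.028]
white [333. 234.] [414.3 -14.2] [46.4 24.7] 24.1 [0.025 0.027 0.028]
white [232. 336.] [455.  308.6] [139.7  99.4] 77.4 [0.018 0.026 0.062]
```

```bash
python3 - <<'E'
import cv2
p=cv2.imread("pics/scene0.png")[165:240,205:355]; cv2.imwrite("pics/c1.png",cv2.resize(p,None,fx=5,fy=5,interpolation=2))
E
```

```text
(no output)
```

View pics/c1.png

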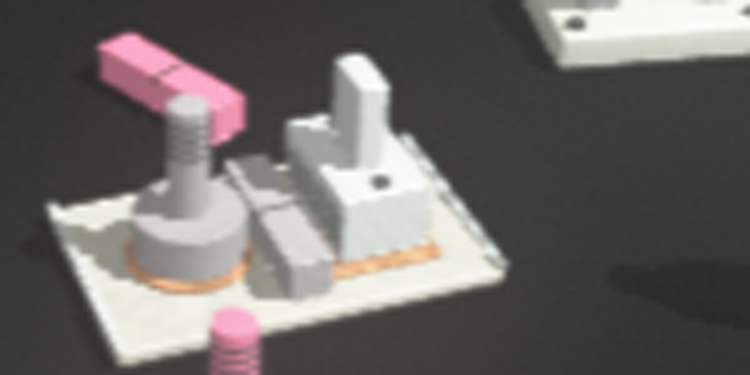

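The crop shows the weight, the grey notched bar and the jaw on the board, and only cork rims of the pads are visible. Estimates from the depth data:

| Item | Position (mm) | Angle |
|---|---|---|
| Board | (596, -7) | 87.6° |
| Mat | (491, -303) | -4.8° |
| Support | (455, 306) | bar axis 77° |

The sizes match those given. I'll move above the board first and check from close by.

```bash
cat >>h.py <<'E'
def go(x,y,z,yaw):
    s=r.sense(); p=s["tool_pos"]*100; y0=s["tcp_rot"][2]; c,q=np.cos(np.radians(yaw)),np.sin(np.radians(yaw)); dx,dy=x/10-p[0],y/10-p[1]
    print("rz",round(np.radians(y0-yaw),4),"then x %.2f y %.2f z %.2f"%(c*dx+q*dy,q*dx-c*dy,p[2]-z/10),"|now",(p*10).round(1),s["tcp_rot"].round(2),"t",round(s["time"],2))
E
python3 -c "
from h import *
go(560,-7,300,-2.4)"
```

```text
rz 0.2927 then x 38.68 y -59.04 z -7.80 |now [ 148.8 -580.7  222. ] [-1.7992e+02 -1.0000e-02  1.4370e+01] t 0.15
```

```bash
python3 -m crank '[[0,0,0.1463,0,0,0,1],[0,0,0.1463,0,0,0,1],[0,0,0,3.2,-4.2,-0.5,1],[0,0,0,3.2,-4.2,-0.5,1],[0,0,0,3.2,-4.2,-0.5,1],[0,0,0,3.2,-4.2,-0.5,1],[0,0,0,3.2,-4.2,-0.5,1],[0,0,0,3.2,-4.2,-0.5,1]]' 30
python3 -m crank '[[0,0,0,3.2,-4.2,-0.5,1],[0,0,0,3.2,-4.2,-0.5,1],[0,0,0,3.2,-4.2,-0.5,1],[0,0,0,3.2,-4.2,-0.5,1],[0,0,0,3.2,-4.2,-0.5,1],[0,0,0,3.2,-4.2,-0.5,1],[0,0,0,3.2,-4.2,-0.5,1],[0,0,0,3.2,-4.2,-0.5,0.2]]'
python3 - <<'E'
from h import *
p,d,W,E,i=snap("wrist","w1")
go(594.5,-53,150,-2.4)
z=W[...,2]
for name,lo,hi in(("top",.095,.115),("block",.047,.06),("disc/bar",.03,.045),("board",.006,.018)):
    m=((z>lo)&(z<hi)&(W[...,0]>.45)).astype(np.uint8); k,l,st,c=cv2.connectedComponentsWithStats(m)
    for j in range(1,k):
        if st[j,4]>100: q=W[l==j]; print(name,c[j].round(),st[j,4],*rect(q),np.median(q[:,2]).round(4))
E
```

```text
time: 1.15
tool_pos: [0.352, -0.3359, 0.2527]
tcp_rot: [-180.0, 0.0, -2.4]
wrist_force: [1.2, -0.3, -0.2]
finger_gap: 1.001
grasp_force: 0.0
time: 2.15
tool_pos: [0.6218, -0.0109, 0.2926]
tcp_rot: [180.0, 0.0, -2.4]
wrist_force: [0.6, -0.7, -0.2]
finger_gap: 0.924
grasp_force: 0.0
rz 0.0027 then x -2.95 y 4.84 z 14.30 |now [626.   -5.9 293. ] [-179.76   -0.23   -2.24] t 2.2
top [39. 76.] 569 [745.3 240.3] [36.5 30.3] -7.1 0.1007
top [218. 190.] 340 [597.6  40.9] [33.3 16.4] -0.4 0.1042
top [289. 189.] 239 [595.3 -52.5] [20.9 20.7] 69.5 0.1043
block [454.  18.] 4154 [ 793.7 -268.6] [141.2  43.7] 86.8 0.0557
block [76. 81.] 244 [743.6 227.9] [55.2 23.2] -7.9 0.0535
block [223. 178.] 1359 [597.2  40.9] [80.2 50.2] -1.1 0.0544
disc/bar [421.  30.] 443 [ 779.  -259.3] [142.7  44.1] 70.0 0.0374
disc/bar [83. 82.] 253 [744.4 227.2] [54.9 23.1] -5.0 0.0376
disc/bar [254. 172.] 1005 [602.5  -6.5] [98.6 24.1] -1.4 0.0344
disc/bar [284. 174.] 863 [596.1 -52.1] [59. 56.] -69.1 0.0404
disc/bar [ 50. 254.] 117 [482.2 335.3] [27.2 12.4] 48.3 0.0375
board [226.  44.] 1056 [789.5  25.1] [107.1  37.8] 5.2 0.0075
board [409.  32.] 309 [ 780.7 -257.6] [146.  50.] 67.3 0.0123
board [94. 83.] 144 [743.1 226.9] [52.9 20.4] -8.8 0.0117
board [258. 168.] 6056 [596.3  -6.2] [210.5 129.5] 87.7 0.0106
board [ 86. 236.] 360 [501.5 290. ] [142.3  37.4] 61.3 0.0121
```

View pics/w1.png

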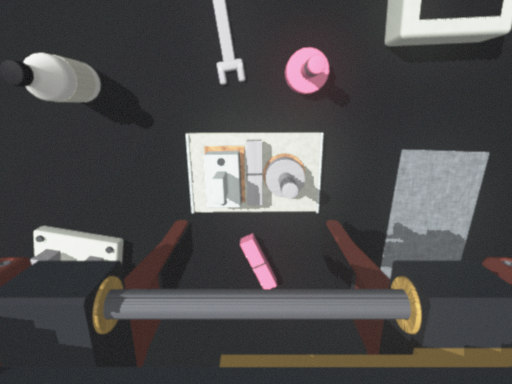

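The wrist view shows the weight (285,178), bar (254,172) and jaw (222,178), with all sizes matching. I'll pick the weight.

```bash
python3 -m crank '[[0,0,0,-1.45,2.4,0,0.2],[0,0,0,-1.45,2.4,0,0.2],[0,0,0,0,0,5,0.2],[0,0,0,0,0,5,0.2],[0,0,0,0,0,4,0.2],[0,0,0,0,0,2,0.2],[0,0,0,0,0,2,0.2],[0,0,0,0,0,0,0.2]]' 30
python3 -c "
from h import *
go(595.2,-52.5,62,-2.3)"
```

```text
time: 3.2
tool_pos: [0.5884, -0.0589, 0.111]
tcp_rot: [-180.0, 0.2, -2.4]
wrist_force: [-0.3, -1.0, 0.1]
finger_gap: 0.599
grasp_force: 0.0
rz -0.0017 then x 0.66 y -0.67 z 4.90 |now [588.4 -58.9 111. ] [-179.95    0.23   -2.4 ] t 3.2
```

```bash
python3 -m crank '[[0,0,0,0.67,-0.67,0,0.2],[0,0,0,0,0,1.5,0.2],[0,0,0,0,0,1.5,0.2],[0,0,0,0,0,1.2,0.2],[0,0,0,0,0,0.7,0.2],[0,0,0,0,0,0,0.2],[0,0,0,0,0,0,0.2],[0,0,0,0,0,0,0.2]]'
python3 -c "
from h import *
go(595.2,-52.5,62,-2.3)"
```

```text
time: 4.2
tool_pos: [0.5975, -0.0529, 0.0642]
tcp_rot: [180.0, -0.1, -2.4]
wrist_force: [0.4, -0.1, -0.2]
finger_gap: 0.6
grasp_force: 0.0
rz -0.0017 then x -0.23 y -0.03 z 0.22 |now [597.5 -52.9  64.2] [ 1.8e+02 -5.0e-02 -2.4e+00] t 4.2
```

```bash
python3 -m crank '[[0,0,0,-0.2,0,0.2,0.2],[0,0,0,0,0,0,0.2],[0,0,0,0,0,0,-0.8],[0,0,0,0,0,0,-0.8],[0,0,0,0,0,0,-0.8],[0,0,0,0,0,0,-0.8],[0,0,0,0,0,0,-0.8],[0,0,0,0,0,0,-0.8]]' 40
python3 -c "
from h import *
go(595.2,-52.5,62,-2.3)"
```

```text
time: 5.2
tool_pos: [0.5951, -0.0527, 0.0617]
tcp_rot: [180.0, -0.0, -2.4]
wrist_force: [0.4, -0.5, -0.3]
finger_gap: 0.241
grasp_force: 40.0
rz -0.0016 then x 0.01 y -0.02 z -0.03 |now [595.1 -52.7  61.7] [180.    -0.    -2.39] t 5.2
```

```bash
python3 -m crank '[[0,0,0,0,0,-0.5,-0.8],[0,0,0,0,0,-1.5,-0.8],[0,0,0,0,0,-2,-0.8],[0,0,0,0,0,-1,-0.8],[0,0,0,0,2,0,-0.8],[0,0,0,-0.4,4,0,-0.8],[0,0,0,-0.6,4,0,-0.8],[0,0,0,-0.6,4,0,-0.8]]'
python3 -m crank '[[0,0,0,-0.6,4,0,-0.8],[0,0,0,-0.6,4,0,-0.8],[0,0,0,0,2.7,0,-0.8],[0,0,0,0,1,0,-0.8],[0,0,0,0,0,1.5,-0.8],[0,0,0,0,0,1.5,-0.8],[0,0,0,0,0,0,-0.8],[0,0,0,0,0,0,-0.8]]'
python3 -c "
from h import *
go(556.3,-308.4,51.7,-2.4)
print(r.sense()['wrist_force'],r.sense()['finger_gap'])"
```

```text
time: 6.2
tool_pos: [0.5722, -0.1939, 0.1111]
tcp_rot: [-180.0, 0.1, -2.4]
wrist_force: [0.8, 0.0, -5.6]
finger_gap: 0.247
grasp_force: 40.0
time: 7.2
tool_pos: [0.5564, -0.3074, 0.0813]
tcp_rot: [-180.0, 0.0, -2.3]
wrist_force: [0.4, -0.0, -5.9]
finger_gap: 0.24
grasp_force: 40.0
rz 0.0011 then x -0.01 y 0.10 z 2.96 |now [ 556.4 -307.4   81.3] [-1.7997e+02  4.0000e-02 -2.3300e+00] t 7.2
[ 0.41596091 -0.02388288 -5.87931979] 0.24043939076513307
```

Now set down gently.

```bash
python3 -m crank '[[0,0,0,0,0,1.2,-0.8],[0,0,0,0,0,1,-0.8],[0,0,0,0,0,0.4,-0.8],[0,0,0,0,0,0.15,-0.8],[0,0,0,0,0,0.1,-0.8],[0,0,0,0,0,0.05,-0.8],[0,0,0,0,0,0,-0.8],[0,0,0,0,0,0,-0.8]]'
```

```text
time: 8.2
tool_pos: [0.5564, -0.3083, 0.0528]
tcp_rot: [180.0, -0.0, -2.4]
wrist_force: [-0.8, 0.2, -5.8]
finger_gap: 0.242
grasp_force: 40.0
```

```bash
python3 -m crank '[[0,0,0,0,0,0.05,-0.8],[0,0,0,0,0,0.05,-0.8],[0,0,0,0,0,0,-0.8],[0,0,0,0,0,0.05,-0.8],[0,0,0,0,0,0,-0.8],[0,0,0,0,0,0.05,-0.8],[0,0,0,0,0,0,-0.8],[0,0,0,0,0,0,-0.8]]'
```

```text
time: 9.2
tool_pos: [0.5564, -0.3083, 0.0517]
tcp_rot: [180.0, -0.0, -2.4]
wrist_force: [-3.4, 2.0, 6.3]
finger_gap: 0.247
grasp_force: 40.0
```

```bash
python3 -m crank '[[0,0,0,0,0,0,-0.3],[0,0,0,0,0,0,0.1],[0,0,0,0,0,0,0.1],[0,0,0,0,0,-1,0.1],[0,0,0,0,0,-3,0.1],[0,0,0,0,0,-3,0.1],[0,0,0,0,0,-2,0.1],[0,0,0,0,-2,-1,0.1]]'
python3 -m crank '[[0,0,0,0.4,-4.8,0,0.1],[0,0,0,0.4,-4.8,0,0.1],[0,0,0,0.4,-4.8,0,0.1],[0,0,0,0.4,-4.8,0,0.1],[0,0,0,0.4,-4.8,0,0.1],[0,0,0,0.4,-4.8,0,0.1],[0,0,0,0.2,-3.2,0,0.1],[0,0,0,0,-1,0,0.1]]'
python3 -m crank '[[0,0,0,0,0,1,0.1],[0,0,0,0,0,0,0.1],[0,0,0,0,0,0,0.1],[0,0,0,0,0,0,0.1],[0,0,0,0,0,0,0.1],[0,0,0,0,0,0,0.1],[0,0,0,0,0,0,0.1],[0,0,0,0,0,0,0.1]]'
python3 - <<'E'
from h import *
p,d,W,E,i=snap("wrist","w2")
go(597.4,40.9,62,-1.5)
z=W[...,2]
for name,lo,hi in(("top",.095,.115),("block",.047,.06),("disc/bar",.03,.045),):
    m=((z>lo)&(z<hi)&(W[...,0]>.45)).astype(np.uint8); k,l,st,c=cv2.connectedComponentsWithStats(m)
    for j in range(1,k):
        if st[j,4]>100: q=W[l==j]; print(name,c[j].round(),st[j,4],*rect(q),np.median(q[:,2]).round(4))
E
```

```text
time: 10.2
tool_pos: [0.5581, -0.2892, 0.1526]
tcp_rot: [179.9, -0.2, -2.5]
wrist_force: [0.2, 0.9, -0.3]
finger_gap: 0.551
grasp_force: 0.0
time: 11.2
tool_pos: [0.5959, 0.0431, 0.1504]
tcp_rot: [-180.0, 0.1, -2.2]
wrist_force: [-0.9, 0.1, -0.4]
finger_gap: 0.55
grasp_force: 0.0
time: 12.2
tool_pos: [0.597, 0.0404, 0.1407]
tcp_rot: [-180.0, -0.0, -2.4]
wrist_force: [0.1, -0.1, 1.0]
finger_gap: 0.554
grasp_force: 0.0
rz -0.0155 then x 0.04 y -0.05 z 7.87 |now [597.   40.4 140.7] [-180.     -0.     -2.39] t 12.25
top [256. 213.] 941 [597.5  41. ] [34.3 15.8] -1.5 0.1042
block [18. 35.] 822 [736.5 226.5] [50.7 17.3] -26.4 0.0534
block [404.  13.] 238 [740.5 -81.2] [19.2  6.6] 38.8 0.0531
block [256. 187.] 3346 [597.3  40.9] [80.1 50.1] -1.0 0.0544
disc/bar [32. 38.] 866 [738.4 229.2] [55.6 24. ] -25.5 0.0378
disc/bar [395.  17.] 252 [742.4 -81.2] [20.9  8.5] 26.3 0.0378
disc/bar [304. 176.] 2307 [602.4  -6.3] [99.8 24.4] -1.3 0.0344
disc/bar [256. 149.] 126 [636.6  40.1] [50.7  1.6] 88.4 0.0376
```

```bash
python3 -m crank '[[0,0,-0.02,0.04,-0.05,1.5,0.1],[0,0,0,0,0,2.5,0.1],[0,0,0,0,0,2,0.1],[0,0,0,0,0,1.2,0.1],[0,0,0,0,0,0.65,0.1],[0,0,0,0,0,0,0.1],[0,0,0,0,0,0,0.1],[0,0,0,0,0,0,-0.85]]'
python3 -m crank '[[0,0,0,0,0,0,-0.85],[0,0,0,0,0,0,-0.85],[0,0,0,0,0,0,-0.85],[0,0,0,0,0,0,-0.85],[0,0,0,0,0,0,-0.85],[0,0,0,0,0,0,-0.85],[0,0,0,0,0,0,-0.85],[0,0,0,0,0,0,-0.85]]'
python3 -c "
from h import *
go(431.7,-298,62,-1.2)"
```

```text
time: 13.25
tool_pos: [0.5979, 0.0408, 0.0629]
tcp_rot: [-180.0, -0.1, -1.2]
wrist_force: [0.0, -0.5, 0.3]
finger_gap: 0.473
grasp_force: 0.0
time: 14.25
tool_pos: [0.5974, 0.0408, 0.0623]
tcp_rot: [-180.0, -0.0, -1.3]
wrist_force: [-0.8, 0.1, 3.9]
finger_gap: 0.179
grasp_force: 40.0
rz -0.0009 then x -15.86 y 34.22 z 0.03 |now [597.4  40.8  62.3] [-1.7999e+02 -1.0000e-02 -1.2500e+00] t 14.25
```

```bash
python3 -m crank '[[0,0,0,0,0,-0.5,-0.85],[0,0,0,0,0,-1.5,-0.85],[0,0,0,0,0,-2,-0.85],[0,0,0,0,0,-2,-0.85],[0,0,0,-0.56,1.22,0,-0.85],[0,0,0,-1.76,3.8,0,-0.85],[0,0,0,-1.76,3.8,0,-0.85],[0,0,0,-1.76,3.8,0,-0.85]]'
python3 -m crank '[[0,0,0,-1.76,3.8,0,-0.85],[0,0,0,-1.76,3.8,0,-0.85],[0,0,0,-1.76,3.8,0,-0.85],[0,0,0,-1.76,3.8,0,-0.85],[0,0,0,-1.76,3.8,0,-0.85],[0,0,0,-1.22,2.6,0,-0.85],[0,0,0,0,0,1.5,-0.85],[0,0,0,0,0,0,-0.85]]'
python3 -m crank '[[0,0,0.03,0,0,2,-0.85],[0,0,0.03,0,0,1.5,-0.85],[0,0,0,0,0,0.8,-0.85],[0,0,0,0,0,0.5,-0.85],[0,0,0,0,0,0.2,-0.85],[0,0,0,0,0,0.1,-0.85],[0,0,0,0,0,0,-0.85],[0,0,0,0,0,0,-0.85]]'
python3 -c "
from h import *
go(431.7,-298,52.3,-4.7)"
```

```text
time: 15.25
tool_pos: [0.5342, -0.0855, 0.1214]
tcp_rot: [-180.0, 0.1, -1.2]
wrist_force: [0.5, -0.3, -5.7]
finger_gap: 0.181
grasp_force: 40.0
time: 16.25
tool_pos: [0.4294, -0.2963, 0.1053]
tcp_rot: [-179.8, 0.2, -1.3]
wrist_force: [-0.1, -0.2, -5.9]
finger_gap: 0.181
grasp_force: 40.0
time: 17.25
tool_pos: [0.4315, -0.298, 0.0564]
tcp_rot: [180.0, -0.0, -4.7]
wrist_force: [-0.4, -0.5, -6.1]
finger_gap: 0.179
grasp_force: 40.0
rz 0.0002 then x 0.02 y -0.01 z 0.41 |now [ 431.5 -298.    56.4] [ 1.7999e+02 -2.0000e-02 -4.6900e+00] t 17.25
```

```bash
python3 -m crank '[[0,0,0,0,0,0.2,-0.85],[0,0,0,0,0,0.1,-0.85],[0,0,0,0,0,0,-0.85],[0,0,0,0,0,0.05,-0.85],[0,0,0,0,0,0,-0.85],[0,0,0,0,0,0.05,-0.85],[0,0,0,0,0,0,-0.85],[0,0,0,0,0,0,-0.85]]'
```

```text
time: 18.25
tool_pos: [0.4314, -0.2979, 0.0523]
tcp_rot: [-180.0, -0.0, -4.7]
wrist_force: [-0.8, 0.0, -2.4]
finger_gap: 0.177
grasp_force: 40.0
```

```bash
python3 -m crank '[[0,0,0,0,0,0.05,-0.85],[0,0,0,0,0,0,-0.85],[0,0,0,0,0,0,-0.4],[0,0,0,0,0,0,0.1],[0,0,0,0,0,0,0.1],[0,0,0,0,0,-1,0.1],[0,0,0,0,0,-3,0.1],[0,0,0,0,0,-3,0.1]]'
python3 -m crank '[[0,0,0,2,0,-4,0.1],[0,0,0,3,0,-4,0.1],[0,0,0,3,0,-4,0.1],[0,0,0,2,0,-2,0.1],[0,0,0,0,0,0,0.1],[0,0,0,0,0,0,0.1],[0,0,0,0,0,0,0.1],[0,0,0,0,0,0,0.1]]'
python3 - <<'E'
from h import *
p,d,W,E,i=snap("wrist","w3")
go(602.4,-6.4,150,-1.3)
z=W[...,2]
for name,lo,hi in(("top",.085,.105),("block",.037,.05),("disc",.025,.034),("mat",.002,.008)):
    m=((z>lo)&(z<hi)&(W[...,1]<-.2)); 
    if name=="mat": m&=p.min(2)>50
    k,l,st,c=cv2.connectedComponentsWithStats(m.astype(np.uint8))
    for j in range(1,k):
        if st[j,4]>150: q=W[l==j]; print(name,c[j].round(),st[j,4],*rect(q),np.median(q[:,2]).round(4))
E
```

```text
time: 19.25
tool_pos: [0.4312, -0.2978, 0.1228]
tcp_rot: [-180.0, 0.0, -4.7]
wrist_force: [-0.2, -0.7, 0.0]
finger_gap: 0.553
grasp_force: 0.0
time: 20.25
tool_pos: [0.53, -0.3058, 0.2607]
tcp_rot: [-179.9, 0.1, -4.7]
wrist_force: [0.4, 0.4, 0.6]
finger_gap: 0.549
grasp_force: 0.0
rz -0.0596 then x 6.54 y -30.10 z 11.09 |now [ 530.2 -305.9  260.9] [-1.7995e+02  7.0000e-02 -4.7100e+00] t 20.3
top [257. 153.] 292 [ 556.  -308.2] [21.2 21.2] -30.7 0.0942
top [257. 248.] 327 [ 431.5 -298. ] [34.8 15.6] -4.9 0.0942
block [257. 228.] 1365 [ 431.8 -298. ] [80.9 49.5] -5.7 0.0444
disc [257. 144.] 1092 [ 556.1 -308.4] [58.4 58. ] 86.2 0.0303
mat [256. 170.] 11206 [ 489.1 -302.3] [264.4 144.1] -3.3 0.0044
```

View pics/w3.png

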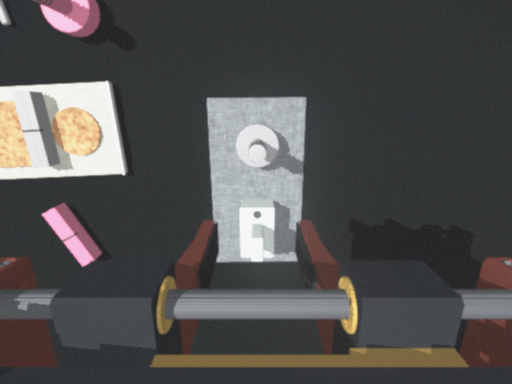

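The weight (257,146) and jaw (257,228) stand well inside the mat, and the bar is free. Going to the bar, and measuring the pads on the way.

```bash
python3 -m crank '[[0,0,-0.06,0.4,-2,0,0.1],[0,0,0,0.9,-4,0,0.1],[0,0,0,0.9,-4,-1,0.1],[0,0,0,0.9,-4,0,0.1],[0,0,0,0.9,-4,0,0.1],[0,0,0,0.9,-4,0,0.1],[0,0,0,0.9,-4,0,0.1],[0,0,0,0.7,-3,0,0.1]]'
python3 -m crank '[[0,0,0,0.04,-1.1,4,0.1],[0,0,0,0,0,4,0.1],[0,0,0,0,0,2,0.1],[0,0,0,0,0,0,0.1],[0,0,0,0,0,0,0.1],[0,0,0,0,0,0,0.1],[0,0,0,0,0,0,0.1],[0,0,0,0,0,0,0.1]]'
python3 - <<'E'
from h import *
p,d,W,E,i=snap("wrist","w4")
z=W[...,2]
m=((z>.03)&(z<.045)&(abs(W[...,1])<.06)&(W[...,0]<.7)).astype(np.uint8); k,l,st,c=cv2.connectedComponentsWithStats(m)
for j in range(1,k):
    if st[j,4]>100: q=W[l==j]; print("bar",c[j].round(),*rect(q),np.median(q[:,2]).round(4))
go(602.4,-6.4,17.5,-1.3)
hsv=cv2.cvtColor(p,cv2.COLOR_BGR2HSV); m=((hsv[...,0]<25)&(hsv[...,1]>70)&(z<.022)&(z>.008)&(W[...,0]>.5)).astype(np.uint8)
k,l,st,c=cv2.connectedComponentsWithStats(cv2.morphologyEx(m,3,np.ones((9,9))))
for j in range(1,k):
    if st[j,4]>500: q=W[l==j]; print("pad",c[j].round(),st[j,4],*rect(q),np.median(q[:,2]).round(4),cv2.minEnclosingCircle((q[:,:2]*1000).astype(np.float32)))
m=((z<.016)&(z>.005)&(W[...,0]>.5)&(W[...,0]<.7)&(abs(W[...,1])<.15)).astype(np.uint8);k,l,st,c=cv2.connectedComponentsWithStats(m);j=1+np.argmax(st[1:,4]);print("board",*rect(W[l==j]))
E
```

```text
time: 21.3
tool_pos: [0.6033, -0.0147, 0.2717]
tcp_rot: [-180.0, 0.0, -1.0]
wrist_force: [-0.3, -0.8, -0.0]
finger_gap: 0.555
grasp_force: 0.0
time: 22.3
tool_pos: [0.6044, -0.0069, 0.1722]
tcp_rot: [-180.0, -0.0, -1.3]
wrist_force: [0.2, -0.5, -0.5]
finger_gap: 0.547
grasp_force: 0.0
bar [256. 180.] [602.3  -6.4] [99.9 24.1] -1.7 0.0344
rz 0.0008 then x -0.19 y -0.05 z 15.45 |now [604.3  -6.9 172. ] [-1.80e+02 -3.00e-02 -1.25e+00] t 22.35
pad [216. 181.] 3974 [598.   40.4] [92.  59.6] -3.1 nan ((598.5350952148438, 40.52718734741211), 53.89585876464844)
pad [296. 183.] 2478 [598.  -55.2] [59.4 51.7] -39.2 nan ((595.25732421875, -53.692325592041016), 33.98637008666992)
board [596.5  -6.2] [210.7 130.2] 87.9
```

View pics/w4.png

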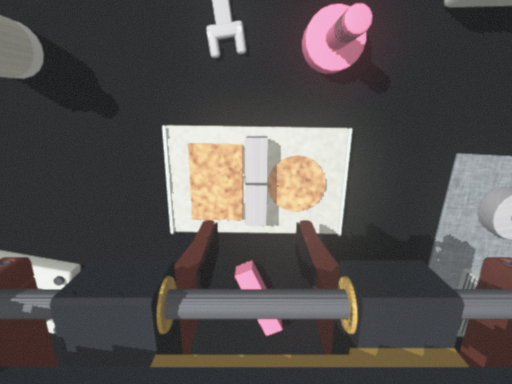

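View: bar (256,182) with both cork pads uncovered at (216,181) and (296,183). Descending to grip the bar.

```bash
python3 -m crank '[[0,0,0.004,-0.19,-0.05,2,0.1],[0,0,0,0,0,4,0.1],[0,0,0,0,0,4,0.1],[0,0,0,0,0,2.5,0.1],[0,0,0,0,0,1.5,0.1],[0,0,0,0,0,0.9,0.1],[0,0,0,0,0,0,0.1],[0,0,0,0,0,0,0.1]]'
python3 -c "
from h import *
go(602.3,-6.4,17.5,-1.5)"
```

```text
time: 23.35
tool_pos: [0.6031, -0.0063, 0.0236]
tcp_rot: [180.0, -0.1, -1.5]
wrist_force: [-0.2, 0.6, 0.7]
finger_gap: 0.548
grasp_force: 0.0
rz 0.0004 then x -0.08 y 0.01 z 0.61 |now [603.1  -6.3  23.6] [ 1.80e+02 -9.00e-02 -1.48e+00] t 23.35
```

```bash
python3 -m crank '[[0,0,0,-0.06,0,0.3,0.1],[0,0,0,0,0,0.3,0.1],[0,0,0,0,0,0,0.1],[0,0,0,0,0,0,-0.75],[0,0,0,0,0,0,-0.75],[0,0,0,0,0,0,-0.75],[0,0,0,0,0,0,-0.75],[0,0,0,0,0,0,-0.75]]'
python3 -c "
from h import *
go(455.6,306.2,67.5,77.1)"
```

```text
time: 24.35
tool_pos: [0.6017, -0.0063, 0.0167]
tcp_rot: [-180.0, -0.0, -1.5]
wrist_force: [0.2, -0.2, 0.3]
finger_gap: 0.273
grasp_force: 40.0
rz -1.3715 then x 27.20 y -21.22 z -5.08 |now [601.7  -6.3  16.7] [-1.80e+02 -1.00e-02 -1.48e+00] t 24.35
```

```bash
python3 -m crank '[[0,0,0,0,0,-0.5,-0.75],[0,0,0,0,0,-2,-0.75],[0,0,0,0,0,-4,-0.75],[0,0,0,0,0,-4,-0.75],[0,0,0,0,0,-4,-0.75],[0,0,0,-1.7,-2.2,0,-0.75],[0,0,0,-3.2,-3.6,0,-0.75],[0,0,0,-3.2,-3.6,0,-0.75]]'
python3 -m crank '[[0,0,0,-3.2,-3.6,0,-0.75],[0,0,0,-3.2,-3.6,0,-0.75],[0,0,0,-3.2,-3.6,0,-0.75],[0,0,-0.1,0,0,0,-0.75],[0,0,-0.16,0,0,0,-0.75],[0,0,-0.16,0,0,0,-0.75],[0,0,-0.16,0,0,0,-0.75],[0,0,-0.16,0,0,0,-0.75]]'
python3 -m crank '[[0,0,-0.16,0,0,0,-0.75],[0,0,-0.16,0,0,0,-0.75],[0,0,-0.16,0,0,0,-0.75],[0,0,-0.1515,0,0,0,-0.75],[0,0,0,0,0,0,-0.75],[0,0,0,0,0,0,-0.75],[0,0,0,0,0,0,-0.75],[0,0,0,0,0,0,-0.75]]'
python3 - <<'E'
from h import *
p,d,W,E,i=snap("wrist","w5")
go(455.6,306.2,100,77.1)
z=W[...,2]
for name,lo,hi in(("anvil",.055,.066),("base",.019,.03)):
    m=((z>lo)&(z<hi)&(W[...,1]>.22)&(W[...,0]<.6)); 
    k,l,st,c=cv2.connectedComponentsWithStats(m.astype(np.uint8))
    for j in range(1,k):
        if st[j,4]>150: q=W[l==j]; print(name,c[j].round(),st[j,4],*rect(q),np.median(q[:,2]).round(4))
E
```

```text
time: 25.35
tool_pos: [0.5197, 0.0912, 0.1601]
tcp_rot: [-180.0, 0.2, -1.5]
wrist_force: [0.5, -0.2, -4.9]
finger_gap: 0.272
grasp_force: 40.0
time: 26.35
tool_pos: [0.4271, 0.2002, 0.1602]
tcp_rot: [-179.9, 0.2, 41.2]
wrist_force: [-0.3, -0.2, -3.9]
finger_gap: 0.272
grasp_force: 40.0
time: 27.35
tool_pos: [0.4298, 0.2003, 0.1616]
tcp_rot: [-180.0, -0.0, 77.1]
wrist_force: [-0.4, -0.6, -4.2]
finger_gap: 0.271
grasp_force: 40.0
rz -0.0006 then x 10.90 y 0.14 z 6.17 |now [429.9 200.2 161.7] [-1.800e+02 -1.000e-02  7.706e+01] t 27.4
anvil [258.  20.] 1726 [463.9 342.3] [42.  24.4] -12.6 0.0602
anvil [258. 110.] 1296 [448.1 272.4] [41.7 23.4] -13.0 0.0603
base [257.  74.] 11118 [455. 304.] [132.  100.3] 77.1 0.0243
```

View pics/w5.png

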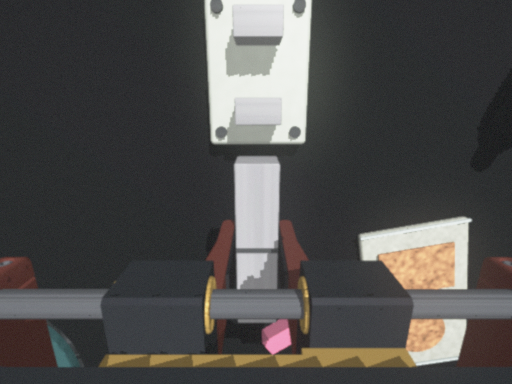

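The bar is held, notch up, with the notch at (257,248), and the support lies ahead. Measuring the bar's offset in the hand.

```bash
python3 - <<'E'
from h import *
a=np.load("w5.npz"); i=r.camera_info("wrist"); E=a["E"]; W=cloud("wrist",a["d"],E,i); s=r.sense()
z=W[...,2]; m=(z>.172)&(z<.186); m[:, :230]=0; m[:,285:]=0; m[240:]=0
q=W[m]; yaw=np.radians(s["tcp_rot"][2]); ux=np.array([np.cos(yaw),np.sin(yaw)]); uy=np.array([ux[1],-ux[0]])
l=(q[:,:2]-s["tool_pos"][:2])
print("end x",np.percentile(l@ux,[98,99.5])*1000,"y",np.percentile(l@uy,[1,99])*1000,np.median(q[:,2]),rect(q))
n=ray("wrist",257,248,s["tool_pos"][2]+.0173,E,i)[:2]-s["tool_pos"][:2]; print("notch",n@ux*1000,n@uy*1000)
t=np.radians(77.2);go(456.1,307.3,66.7,77.2)
g=cv2.cvtColor(a["p"],6)[236:262,250:264].mean(1).round();print(g)
E
```

```text
end x [49.97569346 50.13324034] y [-13.00895329  14.12662136] 0.1792953858659928 (array([436.9, 227.6]), array([44.1, 31.3]), 77.2)
notch 1.143190076101461 0.6998792211858199
rz -0.0024 then x 11.02 y 0.18 z 9.50 |now [429.9 200.2 161.7] [-1.800e+02 -1.000e-02  7.706e+01] t 27.4
[204. 204. 204. 204. 205. 204. 205. 205. 205. 205. 204. 192. 146. 111.
 104. 105. 125. 172. 198. 205. 205. 205. 206. 206. 205. 204.]
```

```bash
python3 -m crank '[[0,0,-0.0024,2,0.1,0,-0.75],[0,0,0,4,0.08,0,-0.75],[0,0,0,3.5,0,0,-0.75],[0,0,0,1.5,0,1,-0.75],[0,0,0,0,0,3,-0.75],[0,0,0,0,0,3,-0.75],[0,0,0,0,0,1.5,-0.75],[0,0,0,0,0,0,-0.75]]'
python3 -m crank '[[0,0,0,0,0,0,-0.75],[0,0,0,0,0,0,-0.75],[0,0,0,0,0,0,-0.75],[0,0,0,0,0,0,-0.75],[0,0,0,0,0,0,-0.75],[0,0,0,0,0,0,-0.75],[0,0,0,0,0,0,-0.75],[0,0,0,0,0,0,-0.75]]'
python3 -c "
from h import *
go(456.1,307.2,66.7,77.2)"
```

```text
time: 28.4
tool_pos: [0.4551, 0.3066, 0.0756]
tcp_rot: [-179.9, 0.1, 77.2]
wrist_force: [-0.5, -0.3, -3.8]
finger_gap: 0.272
grasp_force: 40.0
time: 29.4
tool_pos: [0.456, 0.3071, 0.0766]
tcp_rot: [-180.0, -0.0, 77.2]
wrist_force: [-0.1, -0.5, -4.0]
finger_gap: 0.268
grasp_force: 40.0
rz 0.0007 then x 0.01 y 0.01 z 0.99 |now [456.  307.1  76.6] [-179.99   -0.     77.24] t 29.4
```

```bash
python3 -m crank '[[0,0,0,0,0,0.5,-0.75],[0,0,0,0,0,0.25,-0.75],[0,0,0,0,0,0.1,-0.75],[0,0,0,0,0,0.05,-0.75],[0,0,0,0,0,0.05,-0.75],[0,0,0,0,0,0,-0.75],[0,0,0,0,0,0,-0.75],[0,0,0,0,0,0,-0.75]]'
```

```text
time: 30.4
tool_pos: [0.456, 0.3071, 0.0672]
tcp_rot: [180.0, -0.0, 77.2]
wrist_force: [0.3, 0.4, -4.6]
finger_gap: 0.271
grasp_force: 40.0
```

```bash
python3 -m crank '[[0,0,0,0,0,0.05,-0.75],[0,0,0,0,0,0,-0.75],[0,0,0,0,0,0.05,-0.75],[0,0,0,0,0,0,-0.75],[0,0,0,0,0,0,-0.75],[0,0,0,0,0,0,-0.75],[0,0,0,0,0,0,-0.75],[0,0,0,0,0,0,-0.75]]'
```

```text
time: 31.4
tool_pos: [0.4561, 0.3072, 0.0667]
tcp_rot: [180.0, -0.0, 77.2]
wrist_force: [-2.0, -0.3, 6.1]
finger_gap: 0.272
grasp_force: 40.0
```

```bash
python3 -m crank '[[0,0,0,0,0,0,-0.4],[0,0,0,0,0,0,0.1],[0,0,0,0,0,0,0.1],[0,0,0,0,0,-1,0.1],[0,0,0,0,0,-3,0.1],[0,0,0,0,0,-4,0.1],[0,0,0,-3,0,-4,0.1],[0,0,0,-3,0,-4,0.1]]'
python3 -m crank '[[0,0,0,-2,0,-2,0.1],[0,0,0,0,0,0,0.1],[0,0,0,0,0,0,0.1],[0,0,0,0,0,0,0.1],[0,0,0,0,0,0,0.1],[0,0,0,0,0,0,0.1],[0,0,0,0,0,0,0.1],[0,0,0,0,0,0,0.1]]'
python3 - <<'E'
from h import *
p,d,W,E,i=snap("wrist","w6")
z=W[...,2]
for name,lo,hi in(("bar",.078,.092),("anvil",.055,.066),("base",.019,.03)):
    m=((z>lo)&(z<hi)&(W[...,1]>.22)&(W[...,0]<.6)); 
    k,l,st,c=cv2.connectedComponentsWithStats(m.astype(np.uint8))
    for j in range(1,k):
        if st[j,4]>100: q=W[l==j]; print(name,c[j].round(),st[j,4],*rect(q),np.median(q[:,2]).round(4))
go(556.1,-308.4,150,-2.4)
E
```

```text
time: 32.4
tool_pos: [0.4426, 0.2481, 0.2281]
tcp_rot: [180.0, -0.0, 77.3]
wrist_force: [1.1, -0.5, 0.2]
finger_gap: 0.548
grasp_force: 0.0
time: 33.4
tool_pos: [0.4384, 0.2291, 0.2461]
tcp_rot: [-180.0, -0.0, 77.2]
wrist_force: [-0.1, -0.7, 0.5]
finger_gap: 0.554
grasp_force: 0.0
bar [256. 102.] 2097 [456.5 307. ] [99.7 24. ] 77.1 0.0843
anvil [242.  72.] 183 [447.6 345.6] [23.2  8.2] 76.2 0.0601
anvil [271.  72.] 160 [480.4 338.2] [23.5  7. ] 78.2 0.0605
anvil [242. 136.] 139 [431.3 275.9] [23.   7.4] 76.4 0.0603
anvil [270. 136.] 120 [465.  268.2] [23.1  6.3] 77.9 0.0605
base [256. 100.] 5809 [456.  307.8] [138.7 100.1] 77.1 0.0243
rz 1.39 then x 14.01 y 53.21 z 9.62 |now [438.4 229.1 246.2] [-180.     -0.     77.24] t 33.45
```

View pics/w6.png

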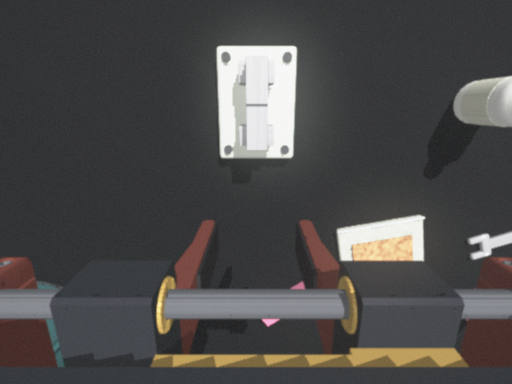

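The bar is within about 1 mm of the support centre, notch up at (256,103). Now fetching the weight.

```bash
python3 -m crank '[[0,0,0.15,0,0,0,0.1],[0,0,0.16,0,0,0,0.1],[0,0,0.16,0,0,0,0.1],[0,0,0.16,0,0,0,0.1],[0,0,0.16,0,0,0,0.1],[0,0,0.16,0,0,0,0.1],[0,0,0.16,0,0,0,0.1],[0,0,0.16,0,0,0,0.1]]'
python3 -m crank '[[0,0,0.12,0,0,0,0.1],[0,0,0,0.7,2.6,0,0.1],[0,0,0,1.26,4.8,0,0.1],[0,0,0,1.26,4.8,0,0.1],[0,0,0,1.26,4.8,0,0.1],[0,0,0,1.26,4.8,0,0.1],[0,0,0,1.26,4.8,0,0.1],[0,0,0,1.26,4.8,0,0.1]]'
python3 -m crank '[[0,0,0,1.26,4.8,0,0.1],[0,0,0,1.26,4.8,0,0.1],[0,0,0,1.26,4.8,0,0.1],[0,0,0,1.26,4.8,0,0.1],[0,0,0,0.7,2.6,0,0.1],[0,0,0,0,0,4,0.1],[0,0,0,0,0,4,0.1],[0,0,0,0,0,1.6,0.1]]'
python3 -m crank '[[0,0,0,0,0,0,0.1],[0,0,0,0,0,0,0.1],[0,0,0,0,0,0,0.1],[0,0,0,0,0,0,0.1],[0,0,0,0,0,0,0.1],[0,0,0,0,0,0,0.1],[0,0,0,0,0,0,0.1],[0,0,0,0,0,0,0.1]]'
python3 -c "
from h import *
go(556.1,-308.3,52,-2.4)"
```

```text
time: 34.45
tool_pos: [0.4384, 0.2291, 0.2463]
tcp_rot: [-180.0, -0.0, 4.2]
wrist_force: [0.6, -0.4, 0.4]
finger_gap: 0.549
grasp_force: 0.0
time: 35.45
tool_pos: [0.508, -0.0898, 0.2464]
tcp_rot: [-180.0, -0.0, -2.4]
wrist_force: [0.3, 0.1, 0.3]
finger_gap: 0.551
grasp_force: 0.0
time: 36.45
tool_pos: [0.5545, -0.3075, 0.1477]
tcp_rot: [-179.9, 0.2, -2.4]
wrist_force: [-0.7, -0.1, -0.2]
finger_gap: 0.552
grasp_force: 0.0
time: 37.45
tool_pos: [0.5559, -0.3083, 0.1501]
tcp_rot: [-180.0, 0.0, -2.4]
wrist_force: [0.1, -0.0, -0.1]
finger_gap: 0.551
grasp_force: 0.0
rz -0.0 then x 0.02 y 0.00 z 9.81 |now [ 555.9 -308.3  150.1] [-1.7999e+02  1.0000e-02 -2.4000e+00] t 37.45
```

```bash
python3 -m crank '[[0,0,0,0.02,0,2,0.1],[0,0,0,0,0,3,0.1],[0,0,0,0,0,2.5,0.1],[0,0,0,0,0,1.5,0.1],[0,0,0,0,0,0.8,0.1],[0,0,0,0,0,0,0.1],[0,0,0,0,0,0,0.1],[0,0,0,0,0,0,0.1]]'
python3 -m crank '[[0,0,0,0,0,0,-0.8],[0,0,0,0,0,0,-0.8],[0,0,0,0,0,0,-0.8],[0,0,0,0,0,0,-0.8],[0,0,0,0,0,0,-0.8],[0,0,0,0,0,0,-0.8],[0,0,0,0,0,0,-0.8],[0,0,0,0,0,0,-0.8]]' 40
python3 -c "
from h import *
go(594.6,-53.3,62,-2.4)"
```

```text
time: 38.45
tool_pos: [0.5567, -0.3087, 0.053]
tcp_rot: [180.0, -0.1, -2.4]
wrist_force: [0.6, -0.3, -0.7]
finger_gap: 0.553
grasp_force: 0.0
time: 39.45
tool_pos: [0.5561, -0.3083, 0.0522]
tcp_rot: [-180.0, 0.0, -2.4]
wrist_force: [-0.0, 0.8, 2.1]
finger_gap: 0.245
grasp_force: 40.0
rz -0.0 then x 2.77 y -25.64 z -0.98 |now [ 556.1 -308.3   52.2] [-179.99    0.     -2.4 ] t 39.45
```

```bash
python3 -m crank '[[0,0,0,0,0,-0.5,-0.8],[0,0,0,0,0,-1.5,-0.8],[0,0,0,0,0,-2,-0.8],[0,0,0,0,0,-1,-0.8],[0,0,0,0.27,-2.24,0,-0.8],[0,0,0,0.5,-4,0,-0.8],[0,0,0,0.5,-4,0,-0.8],[0,0,0,0.5,-4,0,-0.8]]'
python3 -m crank '[[0,0,0,0.5,-4,0,-0.8],[0,0,0,0.5,-4,0,-0.8],[0,0,0,0,-2.4,0,-0.8],[0,0,0,0,-1,0,-0.8],[0,0,0,0,0,1,-0.8],[0,0,0,0,0,1,-0.8],[0,0,0,0,0,0,-0.8],[0,0,0,0,0,0,-0.8]]'
python3 -m crank '[[0,0,0,0,0,0,-0.8],[0,0,0,0,0,0,-0.8],[0,0,0,0,0,0,-0.8],[0,0,0,0,0,0,-0.8],[0,0,0,0,0,0,-0.8],[0,0,0,0,0,0,-0.8],[0,0,0,0,0,0,-0.8],[0,0,0,0,0,0,-0.8]]'
python3 -c "
from h import *
go(594.6,-53.3,62.2,-2.4)"
```

```text
time: 40.45
tool_pos: [0.5791, -0.164, 0.1015]
tcp_rot: [-179.9, 0.1, -2.4]
wrist_force: [1.0, 0.5, -5.8]
finger_gap: 0.244
grasp_force: 40.0
time: 41.45
tool_pos: [0.5945, -0.054, 0.0819]
tcp_rot: [-180.0, 0.0, -2.5]
wrist_force: [0.3, -0.2, -4.2]
finger_gap: 0.245
grasp_force: 40.0
time: 42.45
tool_pos: [0.5946, -0.0533, 0.0822]
tcp_rot: [-180.0, 0.0, -2.4]
wrist_force: [-0.1, 0.2, -5.8]
finger_gap: 0.247
grasp_force: 40.0
rz -0.0 then x 0.00 y -0.00 z 2.00 |now [594.6 -53.3  82.2] [-179.99    0.     -2.4 ] t 42.45
```

```bash
python3 -m crank '[[0,0,0,0,0,0.8,-0.8],[0,0,0,0,0,0.7,-0.8],[0,0,0,0,0,0.3,-0.8],[0,0,0,0,0,0.1,-0.8],[0,0,0,0,0,0.05,-0.8],[0,0,0,0,0,0.05,-0.8],[0,0,0,0,0,0,-0.8],[0,0,0,0,0,0,-0.8]]'
```

```text
time: 43.45
tool_pos: [0.5946, -0.0533, 0.0623]
tcp_rot: [-180.0, -0.0, -2.4]
wrist_force: [0.6, 0.7, -5.4]
finger_gap: 0.242
grasp_force: 40.0
```

```bash
python3 -m crank '[[0,0,0,0,0,0.05,-0.8],[0,0,0,0,0,0,-0.8],[0,0,0,0,0,0.05,-0.8],[0,0,0,0,0,0,-0.8],[0,0,0,0,0,0,-0.8],[0,0,0,0,0,0,-0.8],[0,0,0,0,0,0,-0.8],[0,0,0,0,0,0,-0.8]]'
```

```text
time: 44.45
tool_pos: [0.5947, -0.0533, 0.0622]
tcp_rot: [180.0, -0.0, -2.4]
wrist_force: [-3.2, 1.0, 6.7]
finger_gap: 0.247
grasp_force: 40.0
```

```bash
python3 -m crank '[[0,0,0,0,0,0,-0.4],[0,0,0,0,0,0,0.1],[0,0,0,0,0,0,0.1],[0,0,0,0,0,-1,0.1],[0,0,0,0,0,-3,0.1],[0,0,0,0,0,-3,0.1],[0,0,0,0,0,-2,0.1],[0,0,0,-1.05,1.7,0,0.1]]'
python3 -m crank '[[0,0,0,-2.4,3.9,0,0.1],[0,0,0,-2.4,3.9,0,0.1],[0,0,0,-2.4,3.9,0,0.1],[0,0,0,-2.4,3.9,0,0.1],[0,0,0,-2.4,3.9,0,0.1],[0,0,0,-2.2,3.93,0,0.1],[0,0,0.04,0,0,0,0.1],[0,0,0,0,0,0,0.1]]'
python3 -m crank '[[0,0,0,0,0,0,0.1],[0,0,0,0,0,0,0.1],[0,0,0,0,0,0,0.1],[0,0,0,0,0,0,0.1],[0,0,0,0,0,0,0.1],[0,0,0,0,0,0,0.1],[0,0,0,0,0,0,0.1],[0,0,0,0,0,0,0.1]]'
python3 -c "
from h import *
go(431.6,-298,52,-4.7)"
```

```text
time: 45.45
tool_pos: [0.5851, -0.0701, 0.1533]
tcp_rot: [180.0, -0.3, -2.3]
wrist_force: [0.7, 0.1, 0.1]
finger_gap: 0.551
grasp_force: 0.0
time: 46.45
tool_pos: [0.4299, -0.2984, 0.1503]
tcp_rot: [-179.9, 0.1, -4.8]
wrist_force: [0.2, 0.7, 0.2]
finger_gap: 0.551
grasp_force: 0.0
time: 47.45
tool_pos: [0.4316, -0.298, 0.1512]
tcp_rot: [-180.0, 0.0, -4.7]
wrist_force: [0.1, 0.1, 0.4]
finger_gap: 0.55
grasp_force: 0.0
rz 0.0001 then x -0.01 y -0.00 z 9.92 |now [ 431.6 -298.   151.2] [-180.      0.     -4.69] t 47.45
```

```bash
python3 -m crank '[[0,0,0,0,0,2,0.1],[0,0,0,0,0,3,0.1],[0,0,0,0,0,2.5,0.1],[0,0,0,0,0,1.5,0.1],[0,0,0,0,0,0.9,0.1],[0,0,0,0,0,0,0.1],[0,0,0,0,0,0,0.1],[0,0,0,0,0,0,0.1]]'
python3 -m crank '[[0,0,0,0,0,0,-0.85],[0,0,0,0,0,0,-0.85],[0,0,0,0,0,0,-0.85],[0,0,0,0,0,0,-0.85],[0,0,0,0,0,0,-0.85],[0,0,0,0,0,0,-0.85],[0,0,0,0,0,0,-0.85],[0,0,0,0,0,0,-0.85]]' 40
python3 -c "
from h import *
go(598.2,40.7,62,-2.3)"
```

```text
time: 48.45
tool_pos: [0.4321, -0.2984, 0.0528]
tcp_rot: [180.0, -0.1, -4.7]
wrist_force: [0.6, 0.7, -0.2]
finger_gap: 0.549
grasp_force: 0.0
time: 49.45
tool_pos: [0.4317, -0.298, 0.0522]
tcp_rot: [-180.0, 0.0, -4.7]
wrist_force: [-0.2, 0.9, 0.1]
finger_gap: 0.179
grasp_force: 40.0
rz -0.0417 then x 15.28 y -34.51 z -0.98 |now [ 431.7 -298.    52.2] [-179.99    0.     -4.69] t 49.45
```

```bash
python3 -m crank '[[0,0,0,0,0,-0.5,-0.85],[0,0,0,0,0,-2,-0.85],[0,0,0,0,0,-3.5,-0.85],[0,0,0,0,0,-4,-0.85],[0,0,0,0,0,-3,-0.85],[0,0,-0.0417,0,0,-1,-0.85],[0,0,0,0.68,-1.51,0,-0.85],[0,0,0,1.7,-3.9,0,-0.85]]'
python3 -m crank '[[0,0,0,1.7,-3.9,0,-0.85],[0,0,0,1.7,-3.9,0,-0.85],[0,0,0,1.7,-3.9,0,-0.85],[0,0,0,1.7,-3.9,0,-0.85],[0,0,0,1.7,-3.9,0,-0.85],[0,0,0,1.7,-3.9,0,-0.85],[0,0,0,1.7,-3.9,0,-0.85],[0,0,0,1,-1.8,0,-0.85]]'
python3 -m crank '[[0,0,0,0,0,0,-0.85],[0,0,0,0,0,0,-0.85],[0,0,0,0,0,3,-0.85],[0,0,0,0,0,4,-0.85],[0,0,0,0,0,2.5,-0.85],[0,0,0,0,0,1.5,-0.85],[0,0,0,0,0,0,-0.85],[0,0,0,0,0,0,-0.85]]'
python3 -m crank '[[0,0,0,0,0,0,-0.85],[0,0,0,0,0,0,-0.85],[0,0,0,0,0,0,-0.85],[0,0,0,0,0,0,-0.85],[0,0,0,0,0,0,-0.85],[0,0,0,0,0,0,-0.85],[0,0,0,0,0,0,-0.85],[0,0,0,0,0,0,-0.85]]'
python3 - <<'E'
from h import *
go(598.2,40.7,62.2,-2.3)
p,d,W,E,i=snap("wrist","w7")
z=W[...,2]
m=((z<.012)&(z>.005)&(W[...,0]>.5)&(W[...,0]<.7)&(abs(W[...,1])<.15)).astype(np.uint8);print("board",*rect(W[m>0]))
E
```

```text
time: 50.45
tool_pos: [0.4572, -0.2444, 0.1913]
tcp_rot: [-180.0, 0.1, -2.5]
wrist_force: [1.1, 1.0, -5.8]
finger_gap: 0.181
grasp_force: 40.0
time: 51.45
tool_pos: [0.5975, 0.0438, 0.1906]
tcp_rot: [-179.9, 0.2, -2.2]
wrist_force: [-0.2, -0.5, -6.6]
finger_gap: 0.183
grasp_force: 40.0
time: 52.45
tool_pos: [0.5992, 0.0403, 0.0833]
tcp_rot: [-180.0, -0.1, -2.3]
wrist_force: [0.3, 0.2, -6.0]
finger_gap: 0.182
grasp_force: 40.0
time: 53.45
tool_pos: [0.5982, 0.0407, 0.0822]
tcp_rot: [-180.0, 0.0, -2.3]
wrist_force: [-0.1, 0.2, -6.0]
finger_gap: 0.184
grasp_force: 40.0
rz -0.0001 then x -0.00 y -0.00 z 2.00 |now [598.2  40.7  82.2] [-179.99    0.     -2.3 ] t 53.45
board [597.9  -6.2] [209.9 129.2] 87.4
```

```bash
python3 -m crank '[[0,0,0,0,0,0.8,-0.85],[0,0,0,0,0,0.7,-0.85],[0,0,0,0,0,0.3,-0.85],[0,0,0,0,0,0.1,-0.85],[0,0,0,0,0,0.05,-0.85],[0,0,0,0,0,0.05,-0.85],[0,0,0,0,0,0,-0.85],[0,0,0,0,0,0,-0.85]]'
python3 -m crank '[[0,0,0,0,0,0.04,-0.85],[0,0,0,0,0,0,-0.85],[0,0,0,0,0,0,-0.85],[0,0,0,0,0,0,-0.85],[0,0,0,0,0,0,-0.85],[0,0,0,0,0,0,-0.85],[0,0,0,0,0,0,-0.85],[0,0,0,0,0,0,-0.85]]'
```

```text
time: 54.5
tool_pos: [0.5983, 0.0407, 0.0623]
tcp_rot: [-180.0, -0.0, -2.3]
wrist_force: [-0.3, -0.2, -5.4]
finger_gap: 0.18
grasp_force: 40.0
time: 55.5
tool_pos: [0.5984, 0.0407, 0.0622]
tcp_rot: [-180.0, -0.0, -2.3]
wrist_force: [-2.9, -0.2, 4.9]
finger_gap: 0.177
grasp_force: 40.0
```

```bash
python3 -m crank '[[0,0,0,0,0,0,-0.4],[0,0,0,0,0,0,0.1],[0,0,0,0,0,0,0.1],[0,0,0,0,0,-1,0.1],[0,0,0,0,0,-3,0.1],[0,0,0,0,0,-4,0.1],[0,0,0,0,1.5,-4,0.1],[0,0,0,0,3,-3,0.1]]'
python3 -m crank '[[0,0,0,0,0,0,0.1],[0,0,0,0,0,0,0.1],[0,0,0,0,0,0,0.1],[0,0,0,0,0,0,0.1],[0,0,0,0,0,0,0.1],[0,0,0,0,0,0,0.1],[0,0,0,0,0,0,0.1],[0,0,0,0,0,0,0.1]]'
python3 - <<'E'
from h import *
p,d,W,E,i=snap("wrist","w8")
z=W[...,2]; print(r.sense()["time"])
for name,lo,hi in(("top",.095,.115),("block",.047,.06),("disc",.035,.044),("board",.005,.018)):
    m=((z>lo)&(z<hi)&(abs(W[...,1])<.13)&(W[...,0]>.5)&(W[...,0]<.7)); k,l,st,c=cv2.connectedComponentsWithStats(m.astype(np.uint8))
    for j in range(1,k):
        if st[j,4]>150: q=W[l==j]; print(name,c[j].round(),st[j,4],*rect(q),np.median(q[:,2]).round(4))
p,d,W,E,i=snap("scene","s8"); z=W[...,2]
m=((z>.078)&(z<.092)&(W[...,1]>.24)&(W[...,0]<.55)); print("bar",*rect(W[m]))
E
```

```text
time: 56.5
tool_pos: [0.5971, -0.004, 0.2145]
tcp_rot: [-180.0, -0.2, -2.2]
wrist_force: [1.1, -0.6, -0.5]
finger_gap: 0.552
grasp_force: 0.0
time: 57.5
tool_pos: [0.5964, -0.0043, 0.2118]
tcp_rot: [-180.0, -0.0, -2.3]
wrist_force: [-0.1, 0.2, -0.6]
finger_gap: 0.549
grasp_force: 0.0
57.55
top [212. 188.] 579 [598.   40.6] [33.9 16.1] -2.2 0.1041
top [305. 188.] 405 [594.6 -52.9] [21.4 21.3] -3.6 0.1042
block [220. 172.] 2118 [598.1  40.7] [79.6 50.2] -2.1 0.0543
disc [295. 170.] 1296 [596.2 -52.1] [59.9 55.3] -60.8 0.0404
board [262. 161.] 10587 [596.9  -6.3] [210.5 129.3] 88.0 0.0105
bar [-596.2 1122.8] [2144.3 1752.2] 0.3
```

View pics/w8.png

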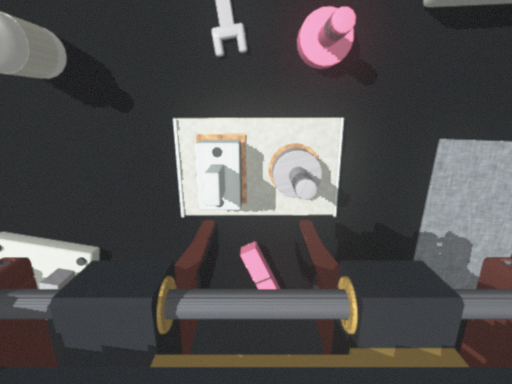

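View pics/s8.png

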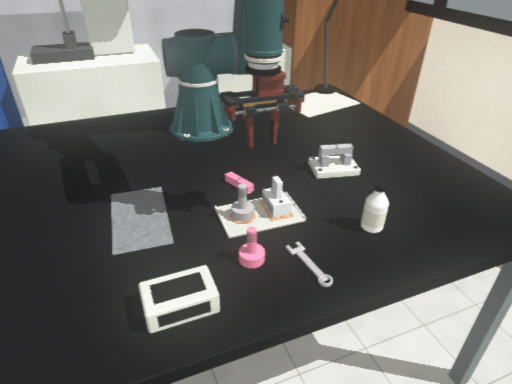

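The weight (242,205) and jaw (278,200) are back on their pads, centred to about 1 mm. The bar lies on the anvils (336,155), and the robot is clear of everything.

```bash
python3 -c "
from plant import r
print(r.sign_off())"
```

```text
the job is handed in; nothing more can be done
None
```

The job is done and handed in at about 58 s: the bar lies notch up, centred across the anvils, and the weight and jaw are back upright on their pads (all within about 1 mm by my camera measurements), with the bottle, the wrench and the look-alikes left alone.

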